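# Slide a drying tray under the tagging press and set the punch in its socket

## Robot

A 7-joint arm with a two-finger parallel gripper is mounted at the origin on the work surface. World frame = base frame: x ahead of the robot, y to its left, z up, the work surface at z = 0. Lengths are in m, angles in rad, forces in N, time in s.
With the tool pointing down it reaches from about 0.4 to 0.85 m from the base axis. Payload 4.5 kg.
Tool frame: the origin (TCP) lies between the finger pads; the fingertips stand r.tip_reach ahead of it and the grasp point (between the pads) lies 3 mm ahead of it (r.tip_reach is the distance from the TCP to the fingertips, in m); z points along the fingers, y is the line along which they close (so a half turn about z gives the same grasp; the last joint's range is limited). The gripper opens to 88 mm and grips with 3 to 60 N. Pads are 18 mm wide; open, the fingers measure 123 mm over their backs; the gripper's body (75 mm by 187 mm) begins 45 mm behind the grasp point.
Start: joints at [-1.262, 0.689, -0.195, 1.565, 0.157, 0.902, -0.215], TCP at [0.17, 0.602, 0.261] pointing down, gripper open.
Joint ranges: [-3.01, 3.01], [-0.46, 2.08], [-1.47, 1.51], [0.13, 2.56], [-1, 4.14], [0.04, 2.09], [-2.66, 2.66]. Speed limits (rad/s): [2.57, 2.57, 3.14, 3.14, 3.14, 3.14, 3.14].

## Interface

Orientations are given as a unit quaternion [x, y, z, w].
In Python, from plant import r gives the robot as it stands.
- The arm moves only by the tool step_arm, never from a script. Its argument "motion" is a list of rows, each an object with "dp": the shift along the tool's x, y, z in mm, a list of three; "twist": the turn, a rotation vector about the tool's x, y, z in rad, a list of three; "hand": the opening, from -1 (shut) to 1 (fully open). In form: [{"dp": [dx, dy, dz], "twist": [rx, ry, rz], "hand": hand}, ...]. A call has 1 to 5 rows; each row is the pose to reach, as a shift and turn from the pose commanded when the call began, along the tool's axes at that moment; what a row does not reach only later rows make up. A row lasts 1/8 s, in which the tool goes at most 62.5 mm and 10.7 degrees, less where a joint would pass 70% of its speed; a pose out of reach is approached as far as the arm can. A call with a gripper value outside its range is refused whole. The fingers move at their own pace and stop on an object; "force" is the grip in N (left out, the last holds). Time passes only in rows, so rows that repeat a pose let the fingers close. It gives the time, the measured TCP pose, the force, the opening and the grip force at its end, in the units of the state.
- r.get_state(): the state, without advancing time (a new reading comes with each control period).
- r.snapshot(name): name is "side" or "top"; returns a dict with "pixels" (400x640x3 uint8, red, green, blue), "depth" (400x640 float32, m along the optical axis (not along the pixel's ray), 0 where there is no reading), "fx", "fy", "cx", "cy" (pixels), "xyz" and "orientation" of the camera in the world. Camera axes: x right, y down, z forward; pixel columns grow to the right and rows downward; lengths in m; the calibration is good to about 2 mm. A picture is of the moment at which its call begins.
- r.finish_job(): hands the job in; it is judged then, once.
Trained networks look in the newest picture that a camera, given by its name, has taken for a name from the list of things; names that differ only in an ending like _2 or _b are one class to them, and where a whole thing is asked for, a point or a joint stands for the part that bears it (a point fixed in the world has none). Each returns a list of dicts, best first, with "score" (0 to 1); they miss things now and then, are a little off and sometimes report something else, mostly with a low value. They report only what shows in the picture. A call takes as long as a camera call.
- r.search_frame(camera, thing): "at" ([x, y, z] in m, in the coordinates of the camera as it stood for that picture, good to about 4 mm: the middle of the surface that is visible of it).
The state is a dict: "clock": time; "q": joint angles; "qd": joint speeds; "joint_torque": joint torques, N m; "tool_pos": TCP position; "eef_rot": TCP orientation; "contact_force": force on the tool from outside, world axes, zero at the start; "moment": the same for the moment, N m; "opening": opening from 0.0 (shut) to 1.0 (fully open); "finger_force": force on a finger pad.
Only numpy, scipy, OpenCV 4.12 (cv2) and the standard library are available. Lean on these libraries where they do the work, as an engineer would, in place of code of your own. Each camera call takes 0.05 s, during which the arm holds its last target. There are 200 camera calls.

## Task

Slide the aluminium drying tray along the table, without lifting it, until the small round socket in its raised deck sits under the tip of the bench press, with the plunger still up. Then press the plunger's knob down until the tip stands on the bottom of the socket and bears on it with at least 6 N, but never more than 30 N, hold for a moment and let the plunger spring back up. Leave the tray where it is, and do not knock the jar, cup, can or bowl about.

Things in the scene. Friction and masses are not known exactly. Their poses are not given: they have to be found in the camera images.
- tray: Aluminium tray, 200 x 160 mm, 0.6 kg or so, loose, lying flat. Origin: on its underside, mid-width; z up, x towards its back: front edge at x = -85, back edge at x = +115, sides at y = +-80 mm. In front an open pan, behind it (x = +20 to +115) a raised deck 18 mm high. Centre of mass near x = +5 to +15 mm.
- pan (a point): Centre of the pan's floor (-30, 0, 3 mm of the tray). The pan is 100 mm long (x) and 150 mm wide (y) inside, floor 3 mm thick; walls at front and sides 5 mm thick, tops 22 mm above the table; its back is the deck's upright face, top 18 mm. Closed fingers fit inside and can push the tray by any of the four faces.
- mark (a point): Centre of the mouth of the socket in the tray's deck, at (90, 0, 18) mm of the tray: a round blind hole, 13 mm in diameter, 10 mm deep (its bottom is 8 mm above the table). The only hole in the tray.
- press: Grey bench press bolted to the table. Origin: on the table below the tip; x points from the tip back to the column. Round head 42 mm wide, 105 to 175 mm above the table; arm back to a column 50 mm square at x = 100 to 150 mm; foot 16 mm high, 130 mm wide, x = 95 to 215 mm. The tray slides on the bare table below the head.
- plunger (a joint): Travel of the press's sprung plunger: 0 up, grows downwards to 0.048 m. The spring needs about 3 N at the top and 6 N at the end. At about 0.042 the tip stands on the bottom of the socket; at about 0.032 it has stopped on top of the deck, beside the socket.
- plunger_tip (a point): Centre of the lower end of the plunger's tip, a flat-ended pin 6 mm in diameter, 16 mm long below a 16 mm rod; 50 mm above the table when up.
- plunger_top (a point): Centre of the top of the plunger's round knob, 46 mm in diameter (flat top 36 mm); 250 mm above the table when up. Nothing lies above it; the column's top is at 166 mm.
- jar: Bystander: glass jar, 64 mm wide, 100 mm tall. Origin: centre of its underside.
- cup: Bystander: steel cup, 76 mm wide, 85 mm tall. Origin: centre of its underside.
- can: Bystander: steel can, 60 mm wide, 90 mm tall. Origin: centre of its underside.
- bowl: Bystander: steel bowl, 110 mm wide, 45 mm tall. Origin: centre of its underside.

How it is judged:
On the way, in this order (a step that is already met when the one before it is completed fails the run):
1. the socket lies under the tip, within 3 mm sideways, plunger up (less than 4 mm down), tray still (horizontal distance between mark and plunger_tip below 0.003 m and value of joint plunger below 0.004 m and linear speed of tray below 0.01 m/s), for 0.2 s.
2. the plunger is pressed down so that its tip stands on the bottom of the socket (within 2.5 mm) and bears on the tray with more than 6 N, for 0.3 s (z of plunger_tip in the frame of tray below 0.0105 m and horizontal distance between mark and plunger_tip below 0.004 m and contact force between press and tray above 6 N), for 0.3 s.
At the end, for the whole second after the job is handed in: The socket is still under the tip, within 3 mm sideways; the plunger is back up (less than 4 mm down); the tray lies flat and still; the robot touches nothing (horizontal distance between mark and plunger_tip below 0.003 m and value of joint plunger below 0.004 m and linear speed of tray below 0.005 m/s and angle between tray's own z axis and vertical below 0.03 rad and contact force between each of the fingers, the arm and anything else below 0.1 N).
It fails at once if the press bears on the tray with more than 30 N (contact force between press and tray above 30 N).
It fails at once if the tray is lifted (its origin more than 10 mm off the table) or tipped by more than 0.15 rad (height (world z) of tray above 0.01 m or angle between tray's own z axis and vertical above 0.15 rad).
It fails at once if the jar, cup, can or bowl is moved more than 30 mm (distance of any of jar, cup, can, bowl from where it was at the start of the episode above 0.03 m).
It also fails if it takes over 72 s, if anything falls off the work surface, if the arm or the gripper's body presses on something with over 40 N, if the wrist force passes 120 N, or if a joint passes its speed limit or range.

## Working session

There is one attempt and no reset: what is moved stays moved. The work goes in short steps, Python scripts to look and compute and a tool call to move; the robot and the scene stay as the last step left them, time stands still between calls to the robot, and variables do not carry over. Pictures are saved under pics/ and viewed, at most 10 in all, crops included, and the job is handed in when it is done.

Besides the shell and the picture viewer there is one more tool, called after "Call:" by a JSON object that holds its "name" and its "arguments". step_arm: Moves the arm, as the interface text tells. Its arguments: {"type":"object","properties":{"motion":{"type":"array"},"force":{"type":"number"}},"required":["motion"]}

```bash
mkdir -p pics; cat > h.py <<'E'
import numpy as np, cv2
from scipy.spatial.transform import Rotation as R
from plant import r
def snap(c,name=None):
    s=r.snapshot(c)
    if name: cv2.imwrite(f'pics/{name}.png',s['pixels'][:,:,::-1])
    return s
def w(s,p): return R.from_quat(s['orientation']).apply(p)+np.array(s['xyz'])
def find(s,c,t,n=2):
    return [(np.round(w(s,d['at']),4),round(d['score'],2)) for d in r.search_frame(c,t)[:n]]
def cloud(s):
    v,u=np.mgrid[0:400,0:640]; z=s['depth']
    P=np.stack([(u-s['cx'])/s['fx']*z,(v-s['cy'])/s['fy']*z,z],-1)
    W=w(s,P.reshape(-1,3)).reshape(400,640,3); W[z==0]=np.nan
    return W
def proj(s,P):
    q=R.from_quat(s['orientation']).inv().apply(np.atleast_2d(P)-np.array(s['xyz']))
    return np.c_[q[:,0]/q[:,2]*s['fx']+s['cx'],q[:,1]/q[:,2]*s['fy']+s['cy']]
E
python3 - <<'E'
from h import *
print(r.tip_reach,r.get_state())
for c in('top','side'):
    s=snap(c,c+'0'); print(c,s['xyz'],s['orientation'],s['fx'])
    for t in('tray','pan','mark','press','plunger_tip','plunger_top','jar','cup','can','bowl'): print(t,find(s,c,t))
E
```

```text
0.022 {'clock': 0.0, 'q': array([-1.26223118,  0.68995707, -0.19454979,  1.56635771,  0.15730687,
        0.90249392, -0.21506585]), 'qd': array([ 5.49284470e-04,  2.94602752e-04, -5.89901452e-04, -3.56359017e-05,
       -1.86226748e-04,  7.02089955e-04,  6.44949793e-04]), 'joint_torque': array([-3.68116230e-05, -5.27561653e+01, -1.26698624e+00, -1.53426594e+01,
       -5.26627852e-02,  6.74439972e-03,  1.74921329e-04]), 'tool_pos': array([0.16944186, 0.60097233, 0.25992406]), 'eef_rot': array([ 1.36875414e-01,  9.90587852e-01, -9.08220108e-04, -6.60518809e-05]), 'contact_force': array([ 0.47420234, -0.25254293,  0.52032059]), 'moment': array([ 0.0138704 , -0.0050164 , -0.02773411]), 'finger_force': 0.0, 'opening': 1.0023926341554785}
top [ 0.36850034 -0.0017314   1.31361549] [ 0.70497571 -0.70363141  0.06771623 -0.05767668] 434.38090413036906
tray [(array([ 0.5009, -0.0042,  0.0144]), 0.87), (array([ 0.6643, -0.3274,  0.022 ]), 0.61)]
pan [(array([ 0.4995, -0.0062,  0.0186]), 0.9)]
mark [(array([ 0.5025, -0.0021,  0.0173]), 0.64)]
press [(array([0.7698, 0.0326, 0.0765]), 0.63)]
plun
[... 187 characters left out ...]
6]), 0.66)]
can [(array([0.4936, 0.3106, 0.0931]), 0.73)]
bowl [(array([ 0.6677, -0.328 ,  0.0198]), 0.86)]
side [0.41869248 0.80882471 0.83135101] [-0.0930968   0.89408086 -0.43587734  0.0443096 ] 440.2838031880015
tray [(array([0.5029, 0.0101, 0.0168]), 0.66)]
pan [(array([0.5025, 0.0035, 0.0118]), 0.87)]
mark [(array([0.5028, 0.0041, 0.0199]), 0.61)]
press [(array([0.7531, 0.056 , 0.1159]), 0.59)]
plunger_tip [(array([0.6489, 0.0303, 0.2449]), 0.96)]
plunger_top [(array([0.6457, 0.0324, 0.2449]), 0.6)]
jar [(array([0.6587, 0.3203, 0.0778]), 0.68), (array([0.5001, 0.0117, 0.0137]), 0.34)]
cup [(array([ 0.4728, -0.3035,  0.0612]), 0.73)]
can [(array([0.4944, 0.3423, 0.0797]), 0.71)]
bowl []
```

View pics/top0.png

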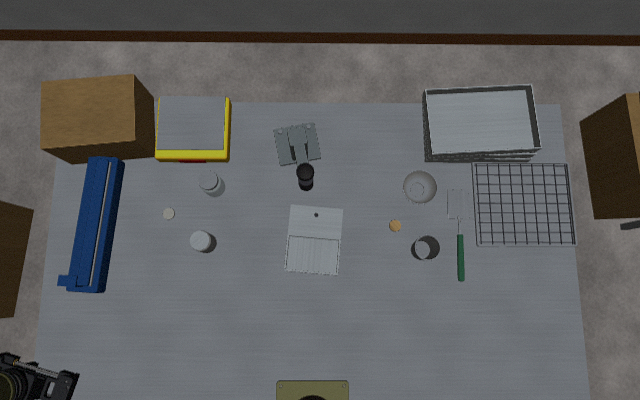

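View pics/side0.png

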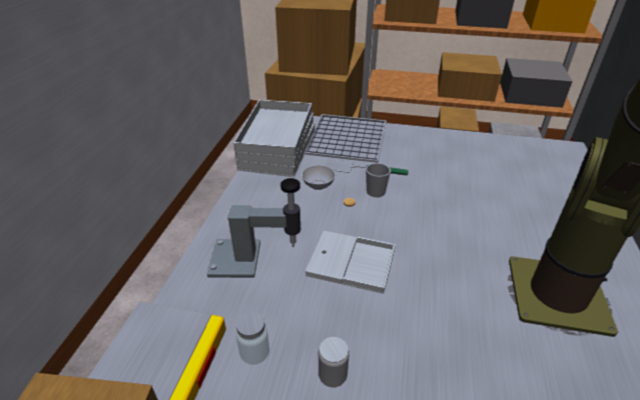

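The top view shows the tray at about (315,240) with its deck to the far side and the socket at (317,215). The knob is at (305,172) and the press foot at (297,145). In the side view the tip is near (293,243) and the socket near (324,252).

```bash
cat >> h.py <<'E'
def knob(s):
    W=cloud(s); m=(abs(W[...,2]-.25)<.012)&(np.hypot(W[...,0]-.648,W[...,1]-.025)<.05)
    (x,y),rad=cv2.minEnclosingCircle(W[m][:,:2].astype(np.float32)); return x,y,rad,W[m].mean(0),m.sum()
def plane(s,u,v,z):
    d=R.from_quat(s['orientation']).apply([(u-s['cx'])/s['fx'],(v-s['cy'])/s['fy'],1]); o=np.array(s['xyz'])
    return o+d*(z-o[2])/d[2]
def socket(s,g):
    "dark-blob centroid near guess g (world xyz)"
    u,v=np.round(proj(s,g)[0]).astype(int); k=9
    G=s['pixels'].astype(float).mean(2)[v-k:v+k+1,u-k:u+k+1]; b=np.median(G)
    D=np.clip(b-G-25,0,None); n,l,st,c=cv2.connectedComponentsWithStats((D>0).astype(np.uint8))
    i=1+np.argmax([D[l==j].sum() for j in range(1,n)]); D[l!=i]=0
    vv,uu=np.mgrid[-k:k+1,-k:k+1]
    a=u+(D*uu).sum()/D.sum(),v+(D*vv).sum()/D.sum(); return np.round(a,2),np.round(plane(s,*a,.018),4),int((D>0).sum())
E
python3 - <<'E'
from h import *
for c in('top','side'):
    s=snap(c); print(c,knob(s)); W=cloud(s)
    m=(abs(W[...,2]-.018)<.006)&(abs(W[...,0]-.52)<.11)&(abs(W[...,1]+.0)<.12)
    print('tablez',np.nanmedian(W[250:300,400:440,2]))
    pts=W[m][:,:2].astype(np.float32); print(m.sum(),cv2.minAreaRect((pts*1000)))
    g=[.57,-.003,.018]; print(socket(s,g))
    if c=='side':
        cv2.imwrite('pics/tip1.png',cv2.resize(s['pixels'][170:300,270:410,::-1],None,fx=5,fy=4.5,interpolation=cv2.INTER_CUBIC)[:600])
    else:
        cv2.imwrite('pics/top1.png',cv2.resize(s['pixels'][160:280,260:370,::-1],None,fx=5,fy=5,interpolation=cv2.INTER_CUBIC))
E
```

```text
top (0.6520140767097473, 0.0215375404804945, 0.0235893577337265, array([0.65121003, 0.02078881, 0.24875696]), np.int64(256))
tablez 0.0004190661817708996
1728 ((504.63983154296875, -1.9685211181640625), (159.8415985107422, 200.01266479492188), 85.06136322021484)
(array([315.79, 214.55]), array([ 0.5773, -0.0087,  0.018 ]), 14)
side (0.6505066156387329, 0.022260047495365143, 0.024366341531276703, array([0.64977853, 0.02879833, 0.24778227]), np.int64(243))
tablez 0.00040920275447675625
1972 ((503.8260192871094, 0.1095123291015625), (166.3147430419922, 200.12022399902344), 85.43782806396484)
(array([323.66, 251.64]), array([ 0.5783, -0.0064,  0.018 ]), 17)
```

View pics/tip1.png

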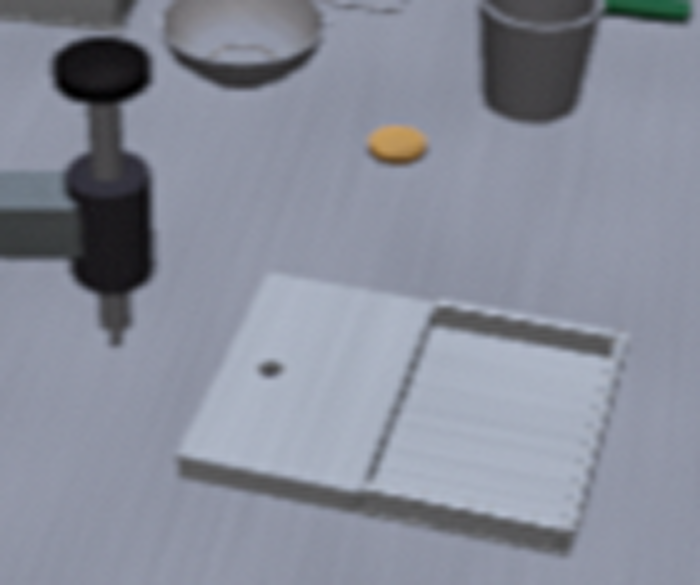

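View pics/top1.png

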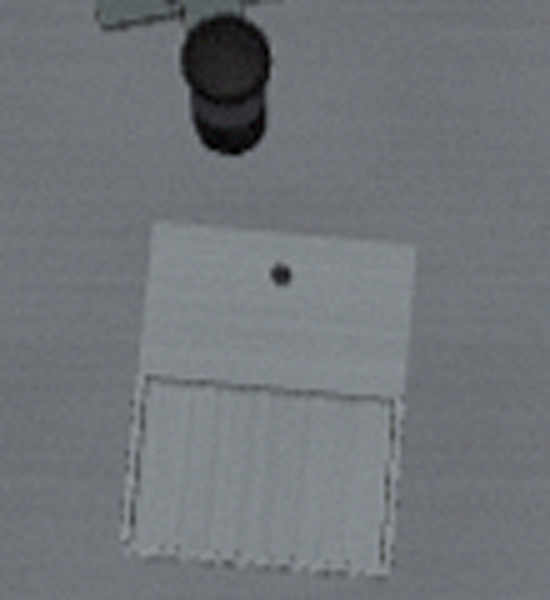

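The enlarged side view puts the tip end at about (293,246.7) and the socket at (323.7,251.6). The top view agrees: the tray is yawed about -5°, and the knob is up and to the left of it. I'll compute the tip position and the first move.

```bash
cat >> h.py <<'E'
def go(P,yaw=None):
    "shift (mm) and turn in tool axes from measured pose to world P, tool-y at yaw+90deg"
    st=r.get_state(); q=R.from_quat(st['eef_rot'])
    dp=q.inv().apply(np.array(P)-st['tool_pos'])*1000
    c=np.cos(yaw);s_=np.sin(yaw)
    T=R.from_matrix(np.array([[-c,-s_,0],[-s_,c,0],[0,0,-1]]).T.T)
    print('tool',np.round(st['tool_pos'],4),'dp',np.round(dp,1),'twist',np.round((q.inv()*T).as_rotvec(),3),'F',np.round(st['contact_force'],1),'t',st['clock'])
E
python3 - <<'E'
from h import *
s=snap('side'); print('tip side',plane(s,293,246.2,.05), proj(s,[[.651,.022,.05],[.651,.022,.25]]))
yaw=np.radians(-4.8); S=np.array([.5778,-.0076]); ex=np.array([np.cos(yaw),np.sin(yaw)]); ey=np.array([-ex[1],ex[0]])
O=S-.09*ex; print('O',O)
F=O+.007*ex+.005*ey; print(F)
go([*F,.2],yaw)
E
```

```text
tip side [0.65262597 0.02253594 0.05      ] [[293.66925599 246.14903708]
 [290.59189168 182.30671557]]
O [ 4.88115643e-01 -6.89941001e-05]
[0.49550948 0.00432773]
tool [0.1696 0.6016 0.2607] dp [-475.8 -486.4   60.7] twist [ 0.    -0.    -0.191] F [ 0.4 -0.9  0.6] t 1.25
```

Call:
{"name": "step_arm", "arguments": {"motion": [{"dp":[-60,-61,0],"twist":[0,0,-0.05],"hand":1},{"dp":[-120,-122,0],"twist":[0,0,-0.1],"hand":1},{"dp":[-180,-184,0],"twist":[0,0,-0.191],"hand":1},{"dp":[-220,-225,0],"twist":[0,0,-0.191],"hand":1},{"dp":[-220,-225,0],"twist":[0,0,-0.191],"hand":1}]}}

```text
clock: 1.88
tool_pos: [0.3202, 0.3256, 0.261]
eef_rot: [0.042, 0.999, 0.0, 0.0]
contact_force: [1.0, 0.0, 0.3]
opening: 0.999
finger_force: 0.0
```

```bash
python3 -c "
from h import *
go([.4955,.0043,.1],-.084)"
```

```text
tool [0.3202 0.3256 0.261 ] dp [-201.4 -305.7  160.9] twist [0.001 0.001 0.   ] F [1.  0.  0.3] t 1.875
```

Call:
{"name": "step_arm", "arguments": {"motion": [{"dp":[-33,-50,0],"twist":[0,0,0],"hand":1},{"dp":[-66,-100,0],"twist":[0,0,0],"hand":1},{"dp":[-99,-150,0],"twist":[0,0,0],"hand":1},{"dp":[-132,-200,0],"twist":[0,0,0],"hand":1},{"dp":[-165,-250,0],"twist":[0,0,0],"hand":1}]}}

```text
clock: 2.5
tool_pos: [0.4638, 0.0627, 0.261]
eef_rot: [0.042, 0.999, 0.0, 0.001]
contact_force: [1.1, 0.7, -0.6]
opening: 0.997
finger_force: 0.0
```

Call:
{"name": "step_arm", "arguments": {"motion": [{"dp":[-36,-56,20],"twist":[0,0,0],"hand":1},{"dp":[-36,-56,80],"twist":[0,0,0],"hand":1},{"dp":[-36,-56,130],"twist":[0,0,0],"hand":1},{"dp":[-36,-56,170],"twist":[0,0,0],"hand":1},{"dp":[-36,-56,170],"twist":[0,0,0],"hand":1}]}}

```text
clock: 3.12
tool_pos: [0.4924, 0.0055, 0.0887]
eef_rot: [0.042, 0.999, -0.001, -0.003]
contact_force: [-0.0, 0.2, 0.1]
opening: 0.998
finger_force: 0.0
```

```bash
python3 - <<'E'
from h import *
go([.4955,.0043,.03],-.084)
s=snap('side'); cv2.imwrite('pics/side2.png',cv2.resize(s['pixels'][130:310,240:440,::-1],None,fx=4,fy=3.3))
E
```

```text
tool [0.4924 0.0055 0.0887] dp [-3.5 -0.9 58.7] twist [-0.001 -0.005  0.001] F [-0.   0.2  0.1] t 3.125
```

View pics/side2.png

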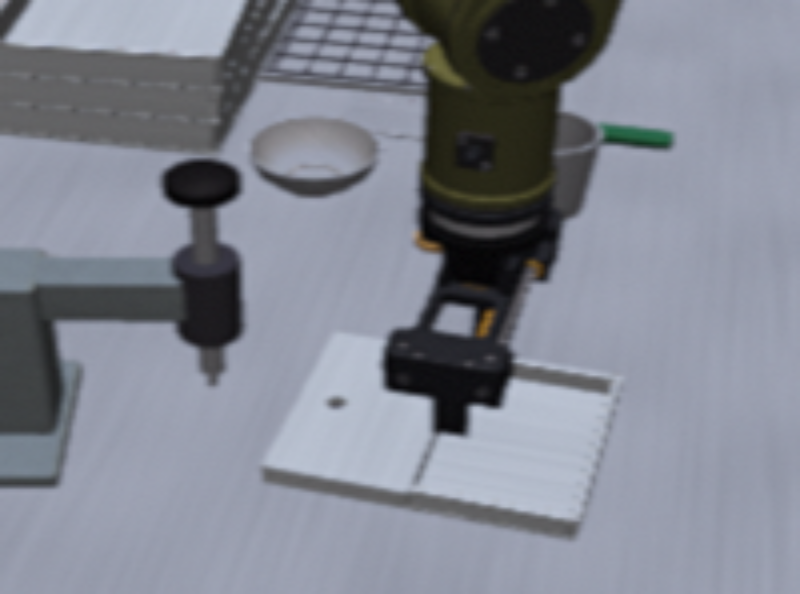

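The gripper is over the pan, with the near finger at about (450,420) in the crop, just in front of the deck's face and inside the side walls. I'll lower it now.

Call:
{"name": "step_arm", "arguments": {"motion": [{"dp":[0,0,20],"twist":[0,-0.003,0],"hand":1},{"dp":[0,0,40],"twist":[0,-0.003,0],"hand":1},{"dp":[0,0,52],"twist":[0,-0.003,0],"hand":1},{"dp":[0,0,57],"twist":[0,-0.003,0],"hand":1},{"dp":[0,0,57],"twist":[0,-0.003,0],"hand":1}]}}

```text
clock: 3.8
tool_pos: [0.4943, 0.0055, 0.0342]
eef_rot: [0.042, 0.999, 0.0, 0.002]
contact_force: [-0.3, -0.3, -0.6]
opening: 1.003
finger_force: 0.0
```

Call:
{"name": "step_arm", "arguments": {"motion": [{"dp":[0,3,0],"twist":[0,0,0],"hand":1},{"dp":[0,6,0],"twist":[0,0,0],"hand":1},{"dp":[0,8,0],"twist":[0,0,0],"hand":1},{"dp":[0,9,0],"twist":[0,0,0],"hand":1},{"dp":[0,9,0],"twist":[0,0,0],"hand":1}]}}

```text
clock: 4.42
tool_pos: [0.4947, 0.0145, 0.0337]
eef_rot: [0.042, 0.999, -0.0, 0.001]
contact_force: [-0.2, 0.3, 0.3]
opening: 0.998
finger_force: 0.0
```

Call:
{"name": "step_arm", "arguments": {"motion": [{"dp":[-3,0,0],"twist":[0,0,0],"hand":1},{"dp":[-6,0,0],"twist":[0,0,0],"hand":1},{"dp":[-9,0,0],"twist":[0,0,0],"hand":1},{"dp":[-11,0,0],"twist":[0,0,0],"hand":1},{"dp":[-11,0,0],"twist":[0,0,0],"hand":1}]}}

```text
clock: 5.05
tool_pos: [0.5052, 0.0133, 0.0336]
eef_rot: [0.042, 0.999, -0.0, 0.001]
contact_force: [-2.8, -0.1, 0.8]
opening: 0.999
finger_force: 1.5
```

```bash
python3 - <<'E'
from h import *
go([.5655,.0343,.03],-.084)
for c in('side','top'):
    s=snap(c)
    try: print(c,socket(s,[.578,-.0075,.018]))
    except Exception as e: print(c,e)
E
```

```text
tool [0.5052 0.0133 0.0336] dp [-58.3  26.    3.8] twist [-0.     0.002 -0.   ] F [-2.8 -0.1  0.8] t 5.05
side (array([331.42, 255.49]), array([0.5558, 0.0034, 0.018 ]), 59)
top (array([323.46, 211.  ]), array([ 0.5882, -0.0319,  0.018 ]), 24)
```

Call:
{"name": "step_arm", "arguments": {"motion": [{"dp":[-6,5,3],"twist":[0,0,0],"hand":1},{"dp":[-12,9,3],"twist":[0,0,0],"hand":1},{"dp":[-18,12,3],"twist":[0,0,0],"hand":1},{"dp":[-23,15,3],"twist":[0,0,0],"hand":1},{"dp":[-26,17,3],"twist":[0,0,0],"hand":1}]}}

```text
clock: 5.78
tool_pos: [0.5337, 0.0285, 0.0307]
eef_rot: [0.042, 0.999, 0.0, 0.002]
contact_force: [-2.1, -1.5, -1.1]
opening: 0.999
finger_force: 1.5
```

```bash
cat >> h.py <<'E'
def socks(c,s,g,tip=np.array([.652,.022])):
    "compact dark blobs on the deck near g, in mm"
    W=cloud(s); u,v=np.round(proj(s,g)[0]).astype(int); k=16
    G=s['pixels'].astype(float).mean(2)[v-k:v+k+1,u-k:u+k+1]; b=np.percentile(G,70)
    D=np.clip(b-G-20,0,None); n,l,st,_=cv2.connectedComponentsWithStats((D>0).astype(np.uint8))
    vv,uu=np.mgrid[-k:k+1,-k:k+1]
    for i in range(1,n):
        d=np.where(l==i,D,0)
        if 6<=st[i,4]<=30: 
            a=u+(d*uu).sum()/d.sum(),v+(d*vv).sum()/d.sum()
            print(c,np.round(a,1),np.round(plane(s,*a,.018)*1000,1)[:2],st[i,4])
E
python3 - <<'E'
from h import *
go([.5685,.0393,.03],-.084)
for c in('side','top'):
    s=snap(c); socks(c,s,[.602,.002,.018]); print(find(s,c,'mark'),find(s,c,'tray'))
    if c=='side': a=s['pixels'][150:300,240:440]
    else: b=s['pixels'][130:280,220:420]
cv2.imwrite('pics/mid.png',cv2.resize(np.hstack([a,b])[:,:,::-1],None,fx=2,fy=2,interpolation=cv2.INTER_CUBIC))
E
```

```text
tool [0.5337 0.0285 0.0307] dp [-33.8  13.6   0.9] twist [0.    0.004 0.   ] F [-2.1 -1.5 -1.1] t 5.775
side [310.3 253.7] [610.8   8.2] 19
[(array([0.5112, 0.0262, 0.0164]), 0.84), (array([0.6484, 0.0287, 0.243 ]), 0.57)] [(array([0.5111, 0.032 , 0.011 ]), 0.56), (array([0.6432, 0.0309, 0.244 ]), 0.53)]
[(array([ 0.6315, -0.0675,  0.0173]), 0.38)] [(array([ 0.6295, -0.0687,  0.0161]), 0.62)]
```

View pics/mid.png

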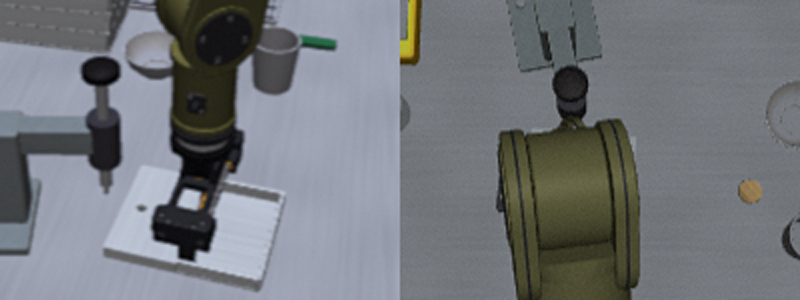

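In the side half the socket is at (142,208), the fingers push the deck's face, and the tip is at (107,187). In the top half the wrist housing comes near the knob, so I'll check the clearance numerically.

```bash
python3 - <<'E'
from h import *
for c in('side','top'):
    s=snap(c); W=cloud(s).reshape(-1,3)
    for z in np.arange(.06,.44,.04):
        m=(abs(W[:,2]-z)<.02)&(W[:,0]>.40)&(W[:,0]<.85)&(abs(W[:,1])<.2); x=np.sort(W[m,0])
        if m.sum()>5:
            g=np.histogram(x,bins=np.arange(.4,.72,.01))[0]; print(c,round(z,2),g)
E
```

```text
side 0.06 [ 0  0  0  0  0  0  0  0  0  3  6  6 13 15 11  7  7  2  0  0  0  0  0  0
 19 14  0  0  0  0  0]
side 0.1 [  0   0   0   0   0   0   0   0   7  78 169 158 116 107 111 133  72  14
   0   0   0   0   0  20  29  28  11   3   0   0   0]
side 0.14 [ 0  0  0  0  0  0  0  0  0  7 23 41 32 30 29 12  2  0  0  0  0  0  0 66
 61 48 47 39 43 41 43]
side 0.18 [ 0  0  0  0  0  0  0  0  0 51 62 58 57 54 48 47 29  0  0  0  0  0  0 52
 80 64 45 38 40 37 39]
side 0.22 [ 0  0  0  0  0  0  0  0  0 54 72 71 57 57 56 49 31  0  0  0  0  0  2  8
 38 34  4  1  0  0  0]
side 0.26 [ 0  0  0  0  0  0  0  0  0 53 74 73 79 78 56 60 18  0  0  0  0  0  4 48
 62 59 45  9  0  0  0]
side 0.3 [ 0  0  0  0  0  0  0 10 32 53 72 62 58 47 34 39 38  9  1  0  0  0  0  0
  0  0  0  0  0  0  0]
side 0.34 [ 0  0  0  0  0  0  4 81 88 84 87 89 92 86 81 62 68 66 41  0  0  0  0  0
  0  0  0  0  0  0  0]
side 0.38 [  0   0   0   0   0   0  24  92  95  97 100  99  98 109  88  72  91  60
   5   0   0   0   0   0   0   0   0   0   0   0   0]
side 0.42 [  0   0   0   0   0   0   5  91 100 104 107 116 118  97  91  40  22   0
   
[... 198 characters left out ...]
  0  2
  4  0  0  0  0  0  0]
top 0.14 [ 0  0  0  0  0  0  0  0  0  0  1  0  0  0  0  0  0  0  0  0  0  0  0 24
  7  0  0  0  1  0  3]
top 0.18 [ 0  0  0  0  0  0  0  0  0  0  0  0  0  0  0  0  0  0  0  0  0  0  0 40
 43  3  0  0  0 18 37]
top 0.22 [0 0 0 0 0 0 0 0 0 0 0 0 0 0 0 0 0 0 0 0 0 0 0 4 3 0 0 0 0 0 0]
top 0.26 [ 0  0  0  0  0  0  0  0  0  0  0  0  0  0  0  0  0  0  0  0  0  0  1 51
 66 69 53 13  0  0  0]
top 0.34 [0 0 0 0 0 0 0 0 0 0 0 0 0 0 0 0 0 7 5 0 0 0 0 0 0 0 0 0 0 0 0]
top 0.38 [ 0  0  0  0  0  0  0  0  0  0  0  0  0  0  0  0 18 15  1  0  0  0  0  0
  0  0  0  0  0  0  0]
top 0.42 [ 0  0  0  0  0  0  0  0  0  0  0  0  0  0  0  0 14  0  0  0  0  0  0  0
  0  0  0  0  0  0  0]
```

Call:
{"name": "step_arm", "arguments": {"motion": [{"dp":[-8,3.5,0],"twist":[0,0,0],"hand":1},{"dp":[-16,7,0],"twist":[0,0,0],"hand":1},{"dp":[-23,10,0],"twist":[0,0,0],"hand":1},{"dp":[-29,12.5,0],"twist":[0,0,0],"hand":1},{"dp":[-32,14,0],"twist":[0,0,0],"hand":1}]}}

```text
clock: 6.8
tool_pos: [0.5667, 0.0398, 0.0308]
eef_rot: [0.042, 0.999, 0.0, 0.002]
contact_force: [-3.0, -1.4, 0.7]
opening: 1.0
finger_force: 1.8
```

```bash
python3 - <<'E'
from h import *
go([.5748,.043,.03],-.084)
s=snap('side'); socks('side',s,[.642,.018,.018])
p=proj(s,[.645,.018,.04])[0]; print(p)
u,v=p.astype(int); cv2.imwrite('pics/fine.png',cv2.resize(s['pixels'][v-30:v+30,u-40:u+40,::-1],None,fx=10,fy=10,interpolation=cv2.INTER_CUBIC)); print(u-40,v-30)
E
```

```text
tool [0.5667 0.0398 0.0308] dp [-7.8  3.9  0.9] twist [0.    0.004 0.   ] F [-3.  -1.4  0.7] t 6.8
[296.45392651 248.25086436]
256 218
```

View pics/fine.png

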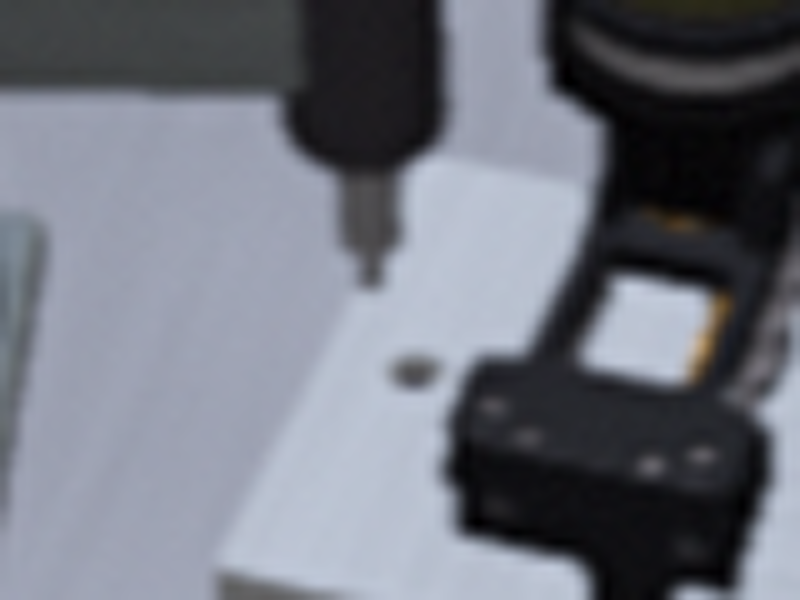

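In the crop, the socket is at (414,372) and the pin's end is at about (372,285), so the tray still has to go about 8 mm back.

```bash
python3 - <<'E'
from h import *
s=snap('side')
S=plane(s,296.95,254.75,.018)
for v in(284,287): print(S,plane(s,292.75,218+(v+.5)/10-.5,.05))
print(proj(s,[.652,.022,.018]))
print(knob(s)[:2],knob(snap('top'))[:2])
E
```

```text
[0.64405441 0.019261   0.018     ] [0.65348388 0.0217762  0.05      ]
[0.64405441 0.019261   0.018     ] [0.65320442 0.0228465  0.05      ]
[[293.72755943 255.03230721]]
(0.6503936052322388, 0.021877260878682137) (0.6526504755020142, 0.020736731588840485)
```

Call:
{"name": "step_arm", "arguments": {"motion": [{"dp":[-2.5,1,0],"twist":[0,0,0],"hand":1},{"dp":[-5,2,0],"twist":[0,0,0],"hand":1},{"dp":[-7,3,0],"twist":[0,0,0],"hand":1},{"dp":[-8,3.5,0],"twist":[0,0,0],"hand":1},{"dp":[-8,3.5,0],"twist":[0,0,0],"hand":1}]}}

```text
clock: 7.58
tool_pos: [0.5746, 0.0425, 0.0309]
eef_rot: [0.042, 0.999, 0.0, 0.002]
contact_force: [-1.1, -0.8, -1.4]
opening: 1.002
finger_force: 1.2
```

```bash
python3 - <<'E'
from h import *
go([.5748,.043,.03],-.084)
s=snap('side')
cv2.imwrite('pics/fine2.png',cv2.resize(s['pixels'][218:278,256:336,::-1],None,fx=10,fy=10,interpolation=cv2.INTER_CUBIC))
E
```

```text
tool [0.5746 0.0425 0.0309] dp [-0.1  0.5  0.9] twist [0.    0.004 0.   ] F [-1.1 -0.8 -1.4] t 7.575
```

View pics/fine2.png

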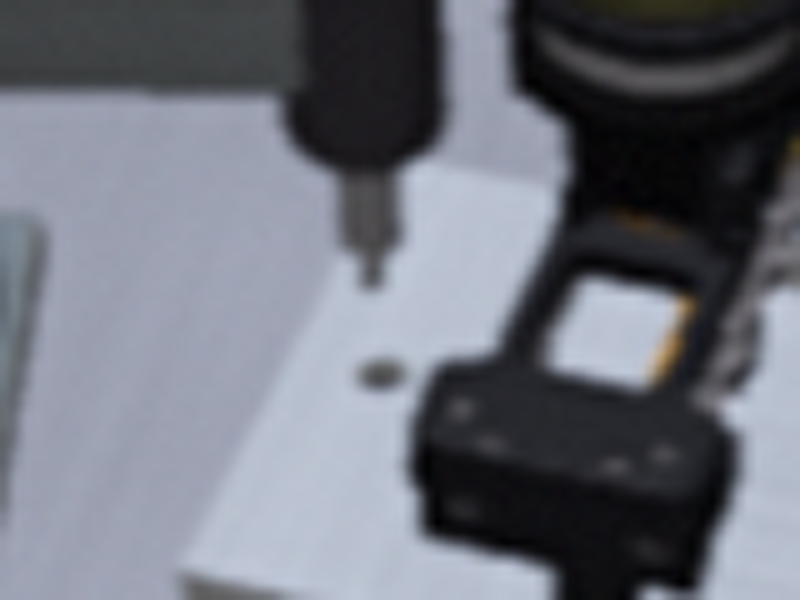

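The socket is at (381,374), and with the pin axis at 372 I expect it at about 377. That leaves roughly 0.8 mm in x, so I'll nudge it, back off from the walls and look.

Call:
{"name": "step_arm", "arguments": {"motion": [{"dp":[-0.5,0,0],"twist":[0,0,0],"hand":1},{"dp":[-1,0.2,0],"twist":[0,0,0],"hand":1},{"dp":[-1,0.2,0],"twist":[0,0,0],"hand":1},{"dp":[3,-3,0],"twist":[0,0,0],"hand":1},{"dp":[6,-6,0],"twist":[0,0,0],"hand":1}]}}

```text
clock: 8.25
tool_pos: [0.5686, 0.0371, 0.0312]
eef_rot: [0.042, 0.999, 0.0, 0.003]
contact_force: [-0.2, -0.7, -0.0]
opening: 1.005
finger_force: 0.0
```

Call:
{"name": "step_arm", "arguments": {"motion": [{"dp":[3,-1,-20],"twist":[0,0,0],"hand":1},{"dp":[6,-1,-60],"twist":[0,0,0],"hand":1},{"dp":[30,-1,-110],"twist":[0,0,0],"hand":1},{"dp":[60,-1,-160],"twist":[0,0,0],"hand":0},{"dp":[80,-1,-210],"twist":[0,0,0],"hand":-1}]}}

```text
clock: 8.88
tool_pos: [0.4859, 0.0427, 0.2434]
eef_rot: [0.042, 0.999, -0.0, 0.002]
contact_force: [0.5, -0.6, 0.3]
opening: 0.799
finger_force: 0.0
```

```bash
python3 - <<'E'
from h import *
go([.652,.0215,.3],-.084)
s=snap('side'); socks('side',s,[.650,.020,.018]); t=snap('top'); W=cloud(t)
m=(abs(W[...,2]-.018)<.006)&(abs(W[...,0]-.58)<.13)&(abs(W[...,1]-.03)<.12)
pts=(W[m][:,:2]*1000).astype(np.float32)
print('side knob',knob(s)[:2],'top',knob(t)[:3],cv2.minAreaRect(pts))
a=cv2.resize(s['pixels'][218:278,256:336],None,fx=5,fy=5,interpolation=cv2.INTER_CUBIC)
b=cv2.resize(t['pixels'][140:260,260:340],None,fx=5,fy=5,interpolation=cv2.INTER_CUBIC)
c=np.zeros((600,800,3),np.uint8); c[:300,:400]=a; c[:,400:]=b; cv2.imwrite('pics/fin3.png',c[:,:,::-1])
E
```

```text
tool [0.4859 0.0427 0.2434] dp [-167.5   -7.4  -55.9] twist [-0.     0.004  0.001] F [ 0.5 -0.6  0.3] t 8.875
side [293.6 255.1] [652.3  22.3] 19
side knob (0.6511223316192627, 0.022650551050901413) top (0.6518874168395996, 0.021038154140114784, 0.023124657571315765) ((621.0391845703125, 23.029632568359375), (159.9160614013672, 113.88890838623047), 84.98778533935547)
```

View pics/fin3.png

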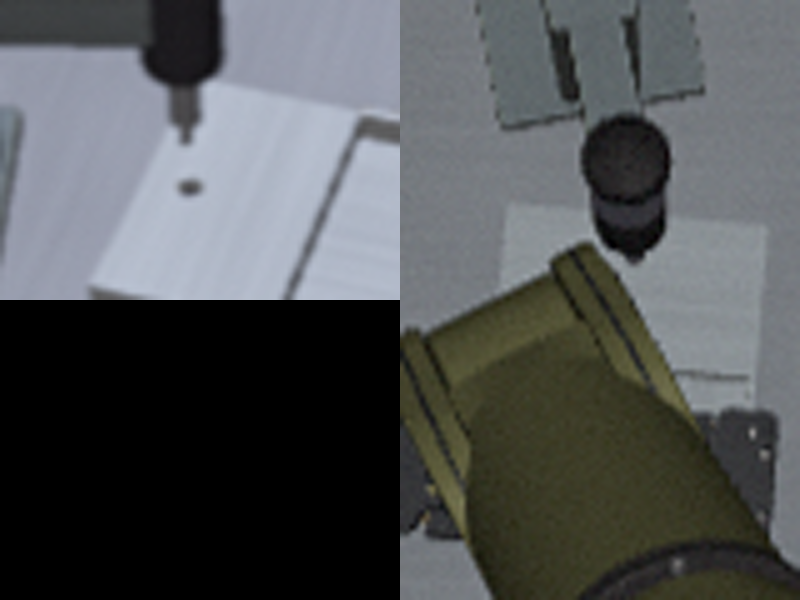

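The socket lies just below the pin, at (190,187) with the pin at (186,140). The side network-free fit gives (652.3, 22.3) mm and the tip is at about (652.5, 22) mm. The top view agrees within 1 mm. Next I'll go above the knob with the fingers closed.

Call:
{"name": "step_arm", "arguments": {"motion": [{"dp":[0,0,-30],"twist":[0,0.004,0],"hand":-1},{"dp":[-20,-2,-58],"twist":[0,0.004,0],"hand":-1},{"dp":[-65,-4,-58],"twist":[0,0.004,0],"hand":-1},{"dp":[-115,-6,-58],"twist":[0,0.004,0],"hand":-1},{"dp":[-155,-7,-58],"twist":[0,0.004,0],"hand":-1}]}}

```text
clock: 9.6
tool_pos: [0.6429, 0.022, 0.2993]
eef_rot: [0.042, 0.999, -0.0, 0.0]
contact_force: [0.4, -0.5, -0.8]
opening: 0.139
finger_force: 0.0
```

Call:
{"name": "step_arm", "arguments": {"motion": [{"dp":[-12,0,0],"twist":[0,0,0],"hand":-1},{"dp":[-12,0,0],"twist":[0,0,0],"hand":-1},{"dp":[-12,0,0],"twist":[0,0,0],"hand":-1}]}}

```text
clock: 9.98
tool_pos: [0.6523, 0.0219, 0.2991]
eef_rot: [0.042, 0.999, -0.0, -0.001]
contact_force: [0.8, -0.0, 0.1]
opening: 0.005
finger_force: 0.0
```

```bash
python3 -c "
from h import *
go([.652,.0215,.272],-.084); print(r.get_state()['opening'])"
```

```text
tool [0.6523 0.0219 0.2991] dp [ 0.2 -0.4 27.1] twist [-0.    -0.002  0.001] F [ 0.8 -0.   0.1] t 9.975
0.005100909057794029
```

Call:
{"name": "step_arm", "arguments": {"motion": [{"dp":[0,0,12],"twist":[0,0,0],"hand":-1},{"dp":[0,0,20],"twist":[0,0,0],"hand":-1},{"dp":[0,0,26],"twist":[0,0,0],"hand":-1},{"dp":[0,0,32],"twist":[0,0,0],"hand":-1},{"dp":[0,0,38],"twist":[0,0,0],"hand":-1}]}}

```text
clock: 10.6
tool_pos: [0.6525, 0.0217, 0.261]
eef_rot: [0.042, 0.999, -0.0, -0.001]
contact_force: [-2.7, 0.1, 4.5]
opening: 0.004
finger_force: 2.0
```

Call:
{"name": "step_arm", "arguments": {"motion": [{"dp":[0,0,5],"twist":[0,0,0],"hand":-1},{"dp":[0,0,10],"twist":[0,0,0],"hand":-1},{"dp":[0,0,14],"twist":[0,0,0],"hand":-1},{"dp":[0,0,17],"twist":[0,0,0],"hand":-1},{"dp":[0,0,19],"twist":[0,0,0],"hand":-1}]}}

```text
clock: 11.22
tool_pos: [0.6528, 0.0217, 0.242]
eef_rot: [0.042, 0.999, -0.0, -0.001]
contact_force: [-4.3, -1.1, 6.1]
opening: 0.009
finger_force: 2.7
```

Call:
{"name": "step_arm", "arguments": {"motion": [{"dp":[0,0,1],"twist":[0,0,0],"hand":-1},{"dp":[0,0,2],"twist":[0,0,0],"hand":-1},{"dp":[0,0,3],"twist":[0,0,0],"hand":-1},{"dp":[0,0,3],"twist":[0,0,0],"hand":-1}]}}

```text
clock: 11.72
tool_pos: [0.6528, 0.0217, 0.2391]
eef_rot: [0.042, 0.999, -0.0, -0.001]
contact_force: [-4.4, -0.2, 5.9]
opening: 0.005
finger_force: 2.8
```

Call:
{"name": "step_arm", "arguments": {"motion": [{"dp":[0,0,1],"twist":[0,0,0],"hand":-1},{"dp":[0,0,1.5],"twist":[0,0,0],"hand":-1},{"dp":[0,0,2],"twist":[0,0,0],"hand":-1}]}}

```text
clock: 12.1
tool_pos: [0.6528, 0.0217, 0.2372]
eef_rot: [0.042, 0.999, -0.0, -0.001]
contact_force: [-3.8, 0.0, 5.0]
opening: 0.005
finger_force: 2.8
```

Call:
{"name": "step_arm", "arguments": {"motion": [{"dp":[0,0,1],"twist":[0,0,0],"hand":-1},{"dp":[0,0,2],"twist":[0,0,0],"hand":-1},{"dp":[0,0,3],"twist":[0,0,0],"hand":-1}]}}

```text
clock: 12.48
tool_pos: [0.6528, 0.0217, 0.2343]
eef_rot: [0.042, 0.999, 0.0, -0.001]
contact_force: [-4.4, -0.8, 6.1]
opening: 0.003
finger_force: 3.0
```

It is past deck level with no jump in force, so the pin is inside the socket. I'll approach the bottom in small steps.

Call:
{"name": "step_arm", "arguments": {"motion": [{"dp":[0,0,1],"twist":[0,0,0],"hand":-1},{"dp":[0,0,2],"twist":[0,0,0],"hand":-1},{"dp":[0,0,2],"twist":[0,0,0],"hand":-1}]}}

```text
clock: 12.85
tool_pos: [0.6529, 0.0217, 0.2322]
eef_rot: [0.042, 0.999, -0.0, -0.001]
contact_force: [-4.6, -1.0, 5.7]
opening: 0.005
finger_force: 3.0
```

Call:
{"name": "step_arm", "arguments": {"motion": [{"dp":[0,0,0.5],"twist":[0,0,0],"hand":-1},{"dp":[0,0,1],"twist":[0,0,0],"hand":-1},{"dp":[0,0,1],"twist":[0,0,0],"hand":-1}]}}

```text
clock: 13.22
tool_pos: [0.6529, 0.0217, 0.2313]
eef_rot: [0.042, 0.999, 0.0, -0.001]
contact_force: [-3.9, -0.1, 5.3]
opening: 0.007
finger_force: 3.1
```

Call:
{"name": "step_arm", "arguments": {"motion": [{"dp":[0,0,0.5],"twist":[0,0,0],"hand":-1},{"dp":[0,0,0.5],"twist":[0,0,0],"hand":-1}]}}

```text
clock: 13.48
tool_pos: [0.6529, 0.0217, 0.2308]
eef_rot: [0.042, 0.999, 0.0, -0.001]
contact_force: [-4.0, 0.1, 6.0]
opening: 0.007
finger_force: 3.1
```

Call:
{"name": "step_arm", "arguments": {"motion": [{"dp":[0,0,0.5],"twist":[0,0,0],"hand":-1},{"dp":[0,0,0.5],"twist":[0,0,0],"hand":-1}]}}

```text
clock: 13.72
tool_pos: [0.6529, 0.0217, 0.2305]
eef_rot: [0.042, 0.999, -0.0, -0.001]
contact_force: [-4.8, -0.4, 7.6]
opening: 0.003
finger_force: 3.6
```

Call:
{"name": "step_arm", "arguments": {"motion": [{"dp":[0,0,0.5],"twist":[0,0,0],"hand":-1},{"dp":[0,0,0.5],"twist":[0,0,0],"hand":-1}]}}

```text
clock: 13.98
tool_pos: [0.6529, 0.0217, 0.2305]
eef_rot: [0.042, 0.999, -0.0, -0.0]
contact_force: [-5.3, -1.6, 9.4]
opening: 0.004
finger_force: 4.8
```

Contact on the bottom; the stiffness is about 4 N/mm.

Call:
{"name": "step_arm", "arguments": {"motion": [{"dp":[0,0,0.5],"twist":[0,0,0],"hand":-1},{"dp":[0,0,1],"twist":[0,0,0],"hand":-1},{"dp":[0,0,1],"twist":[0,0,0],"hand":-1}]}}

```text
clock: 14.35
tool_pos: [0.6529, 0.0217, 0.2303]
eef_rot: [0.042, 0.999, -0.0, -0.0]
contact_force: [-7.2, -1.5, 14.8]
opening: 0.003
finger_force: 7.1
```

Call:
{"name": "step_arm", "arguments": {"motion": [{"dp":[0,0,0.5],"twist":[0,0,0],"hand":-1},{"dp":[0,0,1],"twist":[0,0,0],"hand":-1},{"dp":[0,0,1],"twist":[0,0,0],"hand":-1}]}}

```text
clock: 14.72
tool_pos: [0.6529, 0.0217, 0.2302]
eef_rot: [0.042, 0.999, -0.0, 0.0]
contact_force: [-7.8, -1.8, 19.2]
opening: -0.0
finger_force: 9.4
```

Bearing is about 13 N. I'll hold, then release gently.

Call:
{"name": "step_arm", "arguments": {"motion": [{"dp":[0,0,0.3],"twist":[0,0,0],"hand":-1},{"dp":[0,0,0.3],"twist":[0,0,0],"hand":-1},{"dp":[0,0,0.3],"twist":[0,0,0],"hand":-1},{"dp":[0,0,0.3],"twist":[0,0,0],"hand":-1},{"dp":[0,0,0.3],"twist":[0,0,0],"hand":-1}]}}

```text
clock: 15.35
tool_pos: [0.6529, 0.0217, 0.2301]
eef_rot: [0.042, 0.999, -0.0, 0.0]
contact_force: [-9.3, -1.8, 20.4]
opening: 0.008
finger_force: 10.1
```

Call:
{"name": "step_arm", "arguments": {"motion": [{"dp":[0,0,-3],"twist":[0,0,0],"hand":-1},{"dp":[0,0,-8],"twist":[0,0,0],"hand":-1},{"dp":[0,0,-14],"twist":[0,0,0],"hand":-1},{"dp":[0,0,-20],"twist":[0,0,0],"hand":-1},{"dp":[0,0,-26],"twist":[0,0,0],"hand":-1}]}}

```text
clock: 15.98
tool_pos: [0.6531, 0.0217, 0.2536]
eef_rot: [0.042, 0.999, 0.0, -0.0]
contact_force: [-2.4, -0.9, 5.0]
opening: 0.005
finger_force: 2.1
```

Call:
{"name": "step_arm", "arguments": {"motion": [{"dp":[0,0,-6],"twist":[0,0,0],"hand":-1},{"dp":[0,0,-13],"twist":[0,0,0],"hand":-1},{"dp":[0,0,-22],"twist":[0,0,0],"hand":-1},{"dp":[0,0,-40],"twist":[0,0,0],"hand":-1},{"dp":[0,0,-60],"twist":[0,0,0],"hand":-1}]}}

```text
clock: 16.6
tool_pos: [0.6537, 0.0219, 0.3137]
eef_rot: [0.042, 0.999, 0.0, -0.0]
contact_force: [-0.2, -0.3, 0.2]
opening: 0.003
finger_force: 0.0
```

Call:
{"name": "step_arm", "arguments": {"motion": [{"dp":[40,0,0],"twist":[0,0,0],"hand":-1},{"dp":[90,0,0],"twist":[0,0,0],"hand":-1},{"dp":[140,0,0],"twist":[0,0,0],"hand":-1},{"dp":[150,0,0],"twist":[0,0,0],"hand":-1},{"dp":[150,0,0],"twist":[0,0,0],"hand":-1}]}}

```text
clock: 17.23
tool_pos: [0.5046, 0.0344, 0.314]
eef_rot: [0.042, 0.999, 0.0, 0.001]
contact_force: [-0.6, -0.5, -0.1]
opening: 0.003
finger_force: 0.0
```

```bash
python3 - <<'E'
from h import *
s=snap('side'); socks('side',s,[.650,.020,.018]); print(knob(s),r.get_state()['contact_force'])
cv2.imwrite('pics/end.png',cv2.resize(s['pixels'][150:280,230:360,::-1],None,fx=4,fy=4,interpolation=cv2.INTER_CUBIC))
E
```

```text
side [293.6 255.1] [652.3  22.3] 20
(0.6503113508224487, 0.02341976948082447, 0.024135170504450798, array([0.64977966, 0.02875473, 0.24779563]), np.int64(244)) [ 0.80498679 -0.09492069 -0.17443884]
```

View pics/end.png

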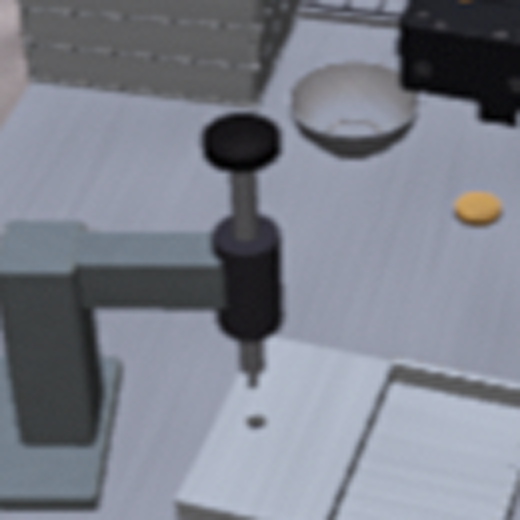

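The plunger is back up, with the knob at (242,142) and the pin at (253,380). The socket at (256,421) hasn't moved and lies under the tip, and the gripper is clear.

```bash
python3 -c "
from h import *
print(r.finish_job())"
```

```text
the job is handed in; nothing more can be done
None
```

The job is handed in, with no verdict shown: the socket sits about 1 mm from the tip's axis, the plunger bore on its bottom with about 13 N (estimated from wrist force) and sprang back up, the tray stayed put, and the arm went nowhere near the bystanders.

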